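# Lay out a mosaic place for the next student

## Task

Lay out the green tray for the next mosaic student: stand the cork ring flat in the middle of the tray, between the two dishes, and set the glass globe upright on top of the ring, seated in it, without dropping it. Stand the jar of red tiles directly behind the dish of red tiles and the jar of gold tiles directly behind the dish of gold tiles, and the glue bottle directly behind the globe, between the two jars, all upright on the tray floor ('behind' means towards the tray's far long edge, away from the robot). Leave the jar of white tiles and the pot of brushes where they are.

Things in the scene. Friction and masses are not known exactly. Their poses are not given: they have to be found in the camera images.
- tray: Bright green tray, fixed, 270 mm (x, near to far edge) by 320 mm (y, right to left), walls 4 mm thick, 22 mm high, with a rounded lip (top 26 mm above the table, 282 x 332 mm overall); the floor's top is 4 mm above the table. Origin: centre of its underside. x points to its far edge, y to its left seen from the robot; turned up to 9 degrees. Stray beads in the near part are only decoration.
- dish_red: Low white china dish, 76 mm across and 16 mm high, filled with dark red glass tiles, fixed on the tray floor, about 105 mm left or right of the tray's middle (which side differs from start to start). Origin: centre of its underside. Its axes are parallel to the tray's: x towards the tray's far edge ('behind' the dish), y to the left.
- dish_gold: Low white china dish, 76 mm across and 16 mm high, filled with gold-yellow glass tiles, fixed on the tray floor, about 105 mm left or right of the tray's middle (which side differs from start to start). Origin: centre of its underside. Its axes are parallel to the tray's: x towards the tray's far edge ('behind' the dish), y to the left.
- ring: Loose cork ring that keeps round glass from rolling, light brown, 66 mm outside, 52 mm bore, 22 mm high, about 40 g, lying flat. Origin: centre of its underside, z up. It can be gripped across its outside.
- globe: Clear glass globe partly covered with red, gold and white tiles, 140 g: foot 10 mm high tapering from 45 down to 36 mm, above it a flat 62 mm shoulder that rests on the ring; ball 84 mm across, centre 38 mm up; open straight collar 58 mm across (60 at the gold rim) from 69 to 94 mm. Grip across the collar, TCP 92 mm up. Origin: centre of the foot's underside. Seated, it is 12 mm above the ring's.
- jar_red: Closed round screw-top jar of dark red glass tiles, standing upright: clear body 50 mm across, black lid of the same width, total height 68 mm, about 160 g; on the lid is a 30 mm square of nine dark red sample tiles. Origin: centre of its underside, z up; round, so its yaw does not matter.
- jar_gold: Closed round screw-top jar of gold-yellow glass tiles, standing upright: clear body 50 mm across, black lid of the same width, total height 68 mm, about 160 g; on the lid is a 30 mm square of nine gold-yellow sample tiles. Origin: centre of its underside, z up; round, so its yaw does not matter.
- glue: White plastic glue bottle with a blue band, upright: body 38 mm across and straight up to 60 mm, then a shoulder and a narrow nozzle up to 98 mm; about 90 g. Origin: centre of its underside, z up.
- jar_white: Closed round screw-top jar of white glass tiles, standing upright: clear body 50 mm across, black lid of the same width, total height 68 mm, about 160 g; on the lid is a 30 mm square of nine white sample tiles. It is not needed: leave it where it is. Origin: centre of its underside, z up; round, so its yaw does not matter.
- brush_pot: Blue china pot, 74 mm across and 95 mm high, with brushes sticking out to about 210 mm above the table, standing loose to the right, beyond the tray. Leave it where it is. Origin: centre of its underside.
Things that resemble listed ones, but are neither listed nor needed, are in the scene too. What is shaped like the jar_red but pink or turquoise is not meant.

How it is judged (in metres and radians):
At the end, for the whole second after the job is handed in: All upright, released, at rest: ring flat on the tray floor, 13 mm from tray centre at most; globe seated in it (6 mm, foot 9-15.5 mm up); on the floor, each jar 60-120 mm behind its colour's dish, 15 mm sideways; glue 55-115 mm behind tray centre, 15 mm sideways (horizontal distance between ring and tray below 0.013 m and z of ring in the frame of tray between 0 and 0.009 m and angle between each of ring, globe, jar_red, jar_gold, glue's own z axis and vertical below 0.08 rad and horizontal distance between globe and ring below 0.006 m and z of globe in the frame of ring between 0.009 and 0.0155 m and x of jar_red in the frame of dish_red between 0.06 and 0.12 m and y of jar_red in the frame of dish_red between -0.015 and 0.015 m and z of jar_red in the frame of tray between 0 and 0.009 m and x of jar_gold in the frame of dish_gold between 0.06 and 0.12 m and y of jar_gold in the frame of dish_gold between -0.015 and 0.015 m and z of jar_gold in the frame of tray between 0 and 0.009 m and x of glue in the frame of tray between 0.055 and 0.115 m and y of glue in the frame of tray between -0.015 and 0.015 m and z of glue in the frame of tray between 0 and 0.009 m and linear speed of each of ring, globe, jar_red, jar_gold, glue below 0.02 m/s); the robot touches nothing.
It fails at once if the jar of white tiles is disturbed (moved more than 20 mm) (distance of jar_white from where it was at the start of the episode above 0.02 m).
It fails at once if the pot of brushes is disturbed (moved more than 20 mm) (distance of brush_pot from where it was at the start of the episode above 0.02 m).
It fails at once if the glass globe is dropped (it falls free, out of the fingers, faster than 0.6 m/s, that is by some 20 mm) (contact force between globe and the fingers below 0.02 N and linear speed of globe above 0.6 m/s).
It also fails if it takes over 128 s, if anything falls off the work surface, if the arm or the gripper's body presses on something with over 40 N, if the wrist force passes 120 N, or if a joint passes its speed limit or range.

## Robot

A 6-joint arm with a two-finger parallel gripper is mounted at the origin on the work surface. World frame = base frame: x ahead of the robot, y to its left, z up, the work surface at z = 0. Lengths are in m, angles in degrees, forces in N, time in s.
With the tool pointing down it reaches from about 0.375 to 0.9 m from the base axis. Payload 3.1 kg.
Tool frame: the origin (TCP) lies between the finger pads, 19 mm behind the fingertips; this is the grasp point; z points along the fingers, y is the line along which they close (so a half turn about z gives the same grasp; the last joint's range is limited). The gripper opens to 87 mm and grips with 3 to 60 N. Pads are 19 mm wide; open, the fingers measure 117 mm over their backs; the gripper's body (75 mm by 190 mm) begins 51 mm behind the grasp point.
Start: joints at [58.069, 30.224, 82.088, -0, 67.689, -10.227], TCP at [0.231, 0.581, 0.241] pointing down, gripper open.
Joint ranges: [-176.69, 176.69], [-43.24, 126.21], [12.49, 139.97], [-82, 262], [0, 151.66], [-163.58, 163.58]. Speed limits (degrees/s): [159.86, 159.86, 180, 180, 180, 180].

## Interface

Orientations are given as a 3x3 rotation matrix whose columns are the frame's x, y, z axes.
In Python, from rig import bot, capture gives the robot as it stands.
- The arm moves only by the tool jog_arm, called after "Emit:" as name(argument=value, ...) on one line, values as JSON. Schema: {"type":"object","properties":{"plan":{"type":"string"},"only":{"type":"string"},"quiet":{"type":"boolean"},"lines":{"type":"string"}},"required":["plan"],"additionalProperties":false}. plan is a string of 1 to 20 rows, parted by semicolons, with the numbers parted by spaces; each row has 7 numbers: dx, dy, dz in a scale on which 1.0 is 75 cm, then a rotation vector rx, ry, rz in a scale on which 1.0 is 120 degrees, then the opening from 0.0 (shut) to 1.0 (fully open); each row is the pose to reach, as a shift and turn from the pose commanded when the call began, along the tool's axes at that moment; what a row does not reach only later rows make up. A row lasts 1/10 s, in which the tool goes at most 0.05 m and 8.59 degrees, less where a joint would pass 70% of its speed; a pose out of reach is approached as far as the arm can. The fingers move at their own pace and stop on an object; the grip force is fixed at half the most. Time passes only in rows, so rows that do not move let the fingers close. The tool returns the time, the measured TCP pose, the force, the opening and the grip force at its end. only (a regular expression) keeps the lines of the reply that match it, lines (a string "A,B") keeps lines A to B, and quiet returns only ok. No shift or turn number may pass 1 either way. Input that does not fit is refused with a message, and nothing moves.
- bot.read_state(): the state, without advancing time (a new reading comes with each control period).
- capture(name): name is "side" or "top" or "wrist"; returns a dict with "color" (420x560x3 uint8, red, green, blue), "K" (3x3 intrinsics, pixels), "D" ([k1, k2, p1, p2, k3] as OpenCV has them; the pictures are not rectified), "view" (4x4, takes a point from world to camera coordinates); the wrist camera has in their place "mount" (4x4, takes a point from camera to tool coordinates, whose origin is the TCP and whose axes are the flange's). Camera axes: x right, y up, looking along -z (the intrinsics and any distortion apply to the point x, -y, -z); pixel columns grow to the right and rows downward; lengths in m; the calibration is good to about 2 mm. A picture is of the moment at which its call begins: read the wrist's pose just before it. There is no depth.
- bot.hand_in(): hands the job in; it is judged then, once.
The state is a dict: "time_s": time; "joint_positions": joint angles; "qvel": joint speeds; "tau": joint torques, N m; "position": TCP position; "tcp_rot": TCP orientation; "force": force on the tool from outside, world axes, zero at the start; "moment": the same for the moment, N m; "opening": opening from 0.0 (shut) to 1.0 (fully open); "grasp_force": force on a finger pad.
Only numpy, scipy, OpenCV 4.12 (cv2) and the standard library are available. Lean on these libraries where they do the work, as an engineer would, in place of code of your own. Each camera call takes 0.05 s, during which the arm holds its last target. There are 200 camera calls.

## Working session

There is one attempt and no reset: what is moved stays moved. The work goes in short steps, Python scripts to look and compute and a tool call to move; the robot and the scene stay as the last step left them, time stands still between calls to the robot, and variables do not carry over. Pictures are saved under pics/ and viewed, at most 14 in all, crops included, and the job is handed in when it is done.

```bash
mkdir -p pics; ls; cat > h.py <<'E'
import numpy as np, cv2, pickle
from rig import bot, capture
def snap(n,f):
    s=bot.read_state(); c=capture(n); c={k:np.array(v) for k,v in c.items()}
    if 'mount' in c:
        T=np.eye(4); T[:3,:3]=np.array(s['tcp_rot']); T[:3,3]=s['position']
        c['view']=np.linalg.inv(T@c['mount'])
    pickle.dump(c,open(f'pics/{f}.pkl','wb'))
    cv2.imwrite(f'pics/{f}.png',c['color'][...,::-1]); return c
def load(f): return pickle.load(open(f'pics/{f}.pkl','rb'))
def ray(c,px):
    p=cv2.undistortPoints(np.array([[px]],float),c['K'],c['D'])[0,0]
    V=np.linalg.inv(c['view']); d=V[:3,:3]@np.array([p[0],-p[1],-1]); return V[:3,3],d/np.linalg.norm(d)
def atz(c,px,z):
    o,d=ray(c,px); return o+d*(z-o[2])/d[2]
def tri(*obs):
    A=np.zeros((3,3));b=np.zeros(3);R=[ray(c,p) for c,p in obs]
    for o,d in R:
        M=np.eye(3)-np.outer(d,d);A+=M;b+=M@o
    x=np.linalg.solve(A,b); return x,[np.linalg.norm(np.cross(x-o,d)) for o,d in R]
def proj(c,P):
    q=c['view'][:3,:3]@np.array(P)+c['view'][:3,3]
    return cv2.projectPoints(np.array([[q[0],-q[1],-q[2]]]),np.zeros(3),np.zeros(3),c['K'],c['D'])[0][0,0]
E
python3 - <<'E'
from h import *
for n in('side','top','wrist'):
    c=snap(n,n+'0'); V=np.linalg.inv(c['view']);print(n,V.round(3).tolist(),c['K'].round(1).tolist())
a=[cv2.imread(f'pics/{n}0.png') for n in('top','side')]
s=bot.read_state();print(s['tcp_rot'],s['opening'],s['time_s'])
E
```

```text
pics
side [[-0.972, 0.186, -0.142, 0.406], [-0.234, -0.732, 0.64, 0.767], [0.015, 0.655, 0.755, 0.977], [0.0, 0.0, 0.0, 1.0]] [[481.2, 0.0, 287.6], [0.0, 481.2, 212.4], [0.0, 0.0, 1.0]]
top [[-0.004, 0.995, -0.095, 0.467], [-1.0, -0.003, 0.014, -0.023], [0.014, 0.096, 0.995, 1.483], [0.0, 0.0, 0.0, 1.0]] [[442.9, 0.0, 280.0], [0.0, 442.9, 215.4], [0.0, 0.0, 1.0]]
wrist [[0.37, -0.902, -0.223, 0.17], [0.929, 0.359, 0.09, 0.604], [-0.002, -0.24, 0.971, 0.384], [0.0, 0.0, 0.0, 1.0]] [[339.3, 0.0, 281.0], [0.0, 339.3, 208.5], [0.0, 0.0, 1.0]]
[[-9.29120515e-01  3.69776086e-01 -8.45455830e-04]
 [ 3.69776956e-01  9.29119496e-01 -1.40192694e-03]
 [ 2.67130437e-04 -1.61518917e-03 -9.99998660e-01]] 1.0011037603748307 0.15
```

View pics/top0.png

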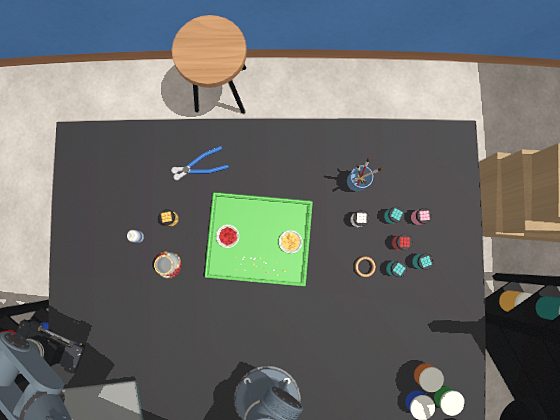

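View pics/side0.png

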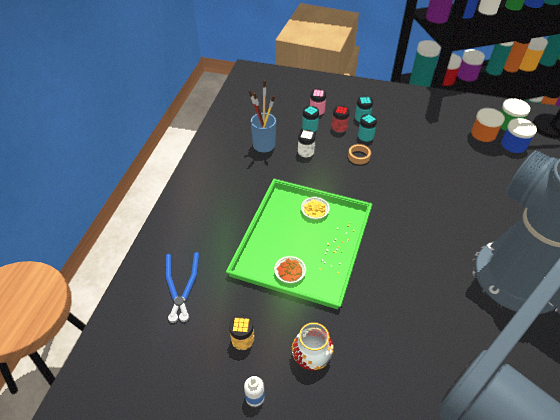

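Top view: tray at x 205–312, y 193–286; red dish (228,236) on the left, gold dish (290,242) on the right; gold jar (169,218), glue (135,236), globe (168,264), ring (365,267), red jar (402,242), white jar (359,219), brush pot (361,178). 
Side view: red jar (341,120), ring (359,154), gold jar (242,334), globe (313,347), glue (254,390), white jar (306,143).

Look-alikes for the red jar: pink (424,216), turquoise (396,215), (425,261), (398,268), white (359,219). Only (402,242) is dark red. I'll check it in enlarged crops.

```bash
python3 - <<'E'
import cv2,numpy as np
t=cv2.imread('pics/top0.png');s=cv2.imread('pics/side0.png')
r=lambda i,x,y,w,h,k:cv2.resize(i[y:y+h,x:x+w],None,fx=k,fy=k,interpolation=cv2.INTER_CUBIC)
cv2.imwrite('pics/c1.png',np.vstack([r(t,120,200,160,60,5)*0+0,][:0]+[np.hstack([r(t,120,200,80,80,5),r(t,345,200,80,80,5)]),np.hstack([r(s,222,310,100,50,4),r(s,290,90,100,50,4)])]))
cv2.imwrite('pics/c2.png',np.hstack([r(t,200,188,115,102,3.4),r(s,220,170,160,139,2.5)[:346]]))
E
```

```text
Traceback (most recent call last):
ValueError: all the input array dimensions except for the concatenation axis must match exactly, but along dimension 0, the array at index 0 has size 347 and the array at index 1 has size 346
```

View pics/c1.png

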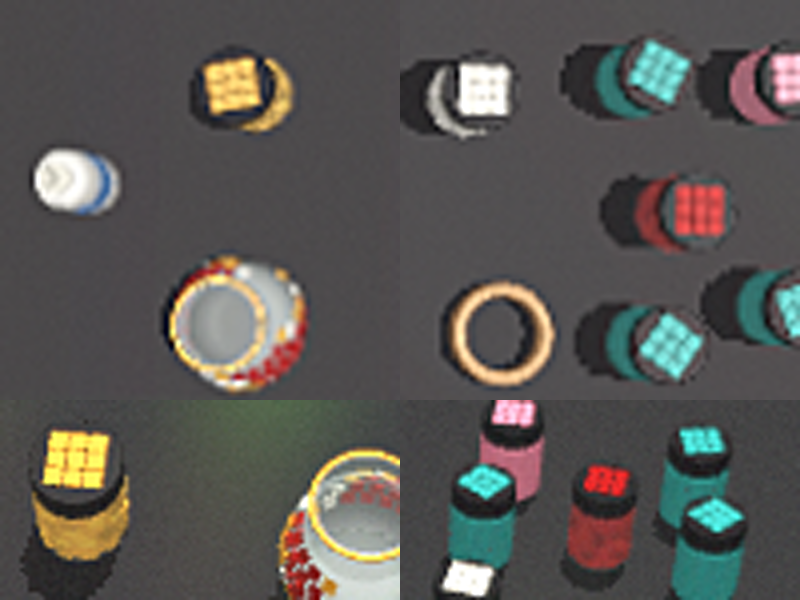

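Crop c1 confirms the dark red tiled lid: top (405,242), side (342,110). Gold lid: top (166.6,217), side (241,325). Globe rim: top (163.4,265). Ring: top (365.4,266.6). Glue tip: top about (131.5,236).

```bash
python3 - <<'E'
import cv2,numpy as np
t=cv2.imread('pics/top0.png');s=cv2.imread('pics/side0.png')
r=lambda i,x,y,w,h,k:cv2.resize(i[y:y+h,x:x+w],None,fx=k,fy=k,interpolation=cv2.INTER_CUBIC)
a=np.hstack([r(t,200,188,120,100,3),r(s,220,173,150,133,3)[:300,:440]*1])
b=np.hstack([r(s,290,315,60,60,5)[:290],r(s,230,365,60,55,5)[:275] if 0 else r(s,230,362,50,58,5),r(s,340,140,50,58,5)[:,:250]])
a=a[:,:800];b=b[:,:800]
cv2.imwrite('pics/c2.png',np.vstack([a,b]));print(a.shape,b.shape)
E
```

```text
(300, 800, 3) (290, 800, 3)
```

View pics/c2.png

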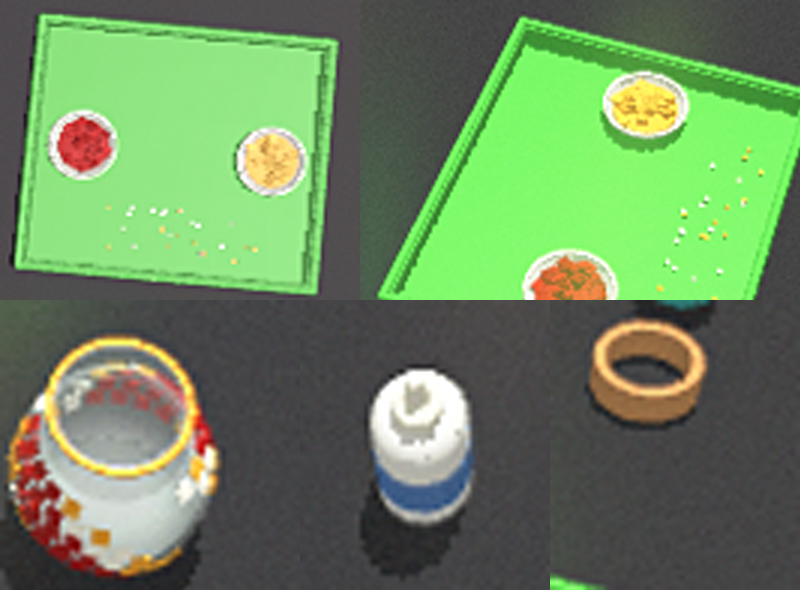

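c2: tray lip corners in top (213.3,193), (312.7,201.3), (306,285.7), (205,277.3); dishes (227.7,236), (290.3,241.7). In side: dishes (315,208), (290.3,270), globe rim (314.6,336.4), glue tip (253,379.4), ring top (359.6,151.4).

```bash
python3 - <<'E'
from h import *
t=load('top0');s=load('side0');o=np.array([.4,.4])
for n,a,b in [('gold',(166.6,217),(241.3,325)),('red',(405,242),(341.8,110)),('white',(362,218),(307,136)),('ring',(365.4,266.6),(359.6,151.4)),('globe',(163.4,265.2),(314.6,336.4)),('glue',(131.5,236),(253,379.4)),('dred',(227.7,236),(290.3,270)),('dgold',(290.3,241.7),(315,208))]:
    x,e=tri((t,np.array(a)-o),(s,np.array(b)-o));print(n,x.round(4),np.round(e,4))
C=[atz(t,np.array(p)-o,.026) for p in [(213.3,193),(312.7,201.3),(306,285.7),(205,277.3)]]
C=np.array(C);print(C.round(4),C.mean(0))
for i in range(4):
  d=C[(i+1)%4]-C[i];print(np.linalg.norm(d),np.degrees(np.arctan2(d[1],d[0])))
print(atz(t,(227.3,235.6),.02),atz(t,(289.9,241.3),.02))
E
```

```text
gold [0.5991 0.3228 0.0706] [0.0006 0.0006]
red [ 0.5153 -0.4461  0.0706] [0.0009 0.0009]
white [ 0.5945 -0.3082  0.0633] [0.0008 0.0008]
ring [ 0.437  -0.3241  0.0248] [0.0005 0.0005]
globe [0.4453 0.3242 0.0964] [0.0004 0.0004]
glue [0.5392 0.4322 0.0853] [0.0014 0.0014]
dred [0.5399 0.1304 0.0181] [0.001 0.001]
dgold [ 0.5209 -0.0766  0.0203] [0.0004 0.0004]
[[ 0.6836  0.1787  0.026 ]
 [ 0.6548 -0.1517  0.026 ]
 [ 0.3769 -0.1269  0.026 ]
 [ 0.4052  0.2036  0.026 ]] [0.5301494  0.02595204 0.026     ]
0.3316013343360187 -94.97959337610281
0.2790547009405855 174.90245573085664
0.3317114526563444 85.09611773717408
0.2794932734425541 -5.119873993748373
[0.54079818 0.1302981  0.02      ] [ 0.52131214 -0.07655416  0.02      ]
```

Heights match the text: lids 70 mm, ring 25, globe rim 96, dishes 18–20, and the tray measures 332 x 279 mm at yaw -5.05°. First I'll work out neighbour clearances and the tool-frame shift to above the gold jar and glue.

```bash
cat >> h.py <<'E'
def to(p,yaw=None):
    s=bot.read_state();R=np.array(s['tcp_rot']);d=R.T@(np.array(p)-s['position'])
    a=np.degrees(np.arctan2(R[1,1],R[0,1])); print('d',d.round(4),'y-axis yaw',a.round(2),'|d|',np.linalg.norm(d).round(3),'t',round(s['time_s'],2))
E
python3 - <<'E'
from h import *
t=load('top0')
for n,p in dict(t1=(396.2,214.2),t2=(398.6,268.4),t3=(424.6,260.6),pink=(423.6,215.6),pot=(361,178)).items():print(n,atz(t,p,.07).round(3))
print('glue',atz(t,(131.1,235.6),.098))
to([.58,.345,.22])
E
```

```text
t1 [ 0.605 -0.421  0.07 ]
t2 [ 0.43  -0.424  0.07 ]
t3 [ 0.454 -0.511  0.07 ]
pink [ 0.6   -0.512  0.07 ]
pot [ 0.724 -0.308  0.07 ]
glue [0.53716282 0.42784028 0.098     ]
d [-0.4114 -0.0894  0.0205] y-axis yaw 68.3 |d| 0.422 t 0.15
```

Units first: shifts go in shares of 75 cm and turns go in shares of 120 degrees. So -0.411 m is -0.548, -0.089 m is -0.1187, -16.65 degrees is -0.1388.

Emit:
jog_arm(plan="-0.548 -0.1187 0.0267 0 0 -0.1388 1;-0.548 -0.1187 0.0267 0 0 -0.1388 1;-0.548 -0.1187 0.0267 0 0 -0.1388 1;-0.548 -0.1187 0.0267 0 0 -0.1388 1;-0.548 -0.1187 0.0267 0 0 -0.1388 1;-0.548 -0.1187 0.0267 0 0 -0.1388 1;-0.548 -0.1187 0.0267 0 0 -0.1388 1;-0.548 -0.1187 0.0267 0 0 -0.1388 1;-0.548 -0.1187 0.0267 0 0 -0.1388 1;-0.548 -0.1187 0.0267 0 0 -0.1388 1;-0.548 -0.1187 0.0267 0 0 -0.1388 1;-0.548 -0.1187 0.0267 0 0 -0.1388 1;-0.548 -0.1187 0.0267 0 0 -0.1388 1")

```text
time_s: 1.45
position: [0.5785, 0.3472, 0.2213]
tcp_rot: [[-0.996, 0.086, -0.001], [0.086, 0.996, 0.0], [0.001, -0.0, -1.0]]
force: [-0.3, 0.2, 0.3]
opening: 1.002
grasp_force: 0.0
```

```bash
python3 - <<'E'
from h import *
snap('wrist','w1')
to([.599,.3228,.052])
c=load('w1')
for p in [(.599,.3228,.068),(.538,.43,.098),(.538,.43,0.06),(.4453,.3242,.094)]:print(proj(c,p).round(0))
E
```

```text
d [-0.0224 -0.0226  0.1694] y-axis yaw 85.07 |d| 0.172 t 1.5
[257. 224.]
[383. 149.]
[371. 146.]
[234.  32.]
```

View pics/w1.png

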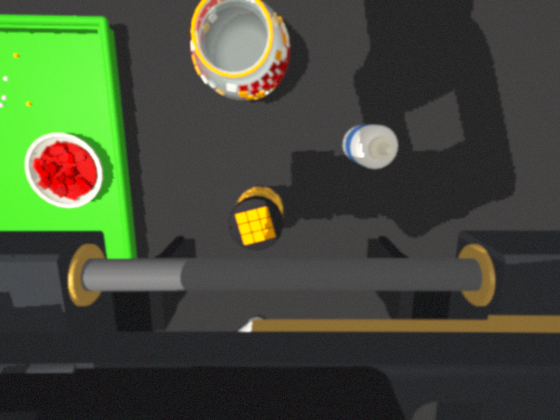

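Wrist view w1: gold lid centre (254,225), glue nozzle (381,149), globe rim centre (234,36). All are within 4 px of the projections, so the fixes hold. Next I'll triangulate all three views together.

```bash
python3 - <<'E'
from h import *
t=load('top0');s=load('side0');w=load('w1');o=np.array([.4,.4])
for n,a,b,c in [('gold',(166.6,217),(241.3,325),(254,225)),('globe',(163.4,265.2),(314.6,336.4),(234,36))]:
    x,e=tri((t,np.array(a)-o),(s,np.array(b)-o),(w,c));print(n,x.round(4),np.round(e,4))
x,e=tri((t,(131.1,235.6)),(w,(381,149)));print('glue',x,e)
print(atz(w,(254,225),.068),atz(w,(381,149),.098),atz(w,(234,36),.094))
to([.599,.324,.052])
E
```

```text
gold [0.599  0.322  0.0704] [0.0012 0.0007 0.0014]
globe [0.4462 0.324  0.0946] [0.0009 0.0014 0.0018]
glue [0.53710232 0.42591918 0.10490379] [np.float64(0.00042112645955564605), np.float64(0.000421126459555552)]
[0.5993626  0.32042519 0.068     ] [0.53804352 0.42820113 0.098     ] [0.44793295 0.32391347 0.094     ]
d [-0.0223 -0.0214  0.1694] y-axis yaw 85.07 |d| 0.172 t 1.5
```

Scaled: 0.169 m is 0.2253, 0.16 m is 0.2133.

Emit:
jog_arm(plan="-0.0293 -0.0313 0.0667 0 0 0 1;-0.0293 -0.0313 0.12 0 0 0 1;-0.0293 -0.0313 0.1733 0 0 0 1;-0.0293 -0.0313 0.2133 0 0 0 1;-0.0293 -0.0313 0.2253 0 0 0 1;-0.0293 -0.0313 0.2253 0 0 0 1;-0.0293 -0.0313 0.2253 0 0 0 0.4;-0.0293 -0.0313 0.2253 0 0 0 0.4;-0.0293 -0.0313 0.2253 0 0 0 0.4;-0.0293 -0.0313 0.2253 0 0 0 0.4;-0.0293 -0.0313 0.2253 0 0 0 0.4;-0.0293 -0.0313 0.2253 0 0 0 0.4")

```text
time_s: 2.7
position: [0.6002, 0.3209, 0.0528]
tcp_rot: [[-0.996, 0.088, 0.001], [0.088, 0.996, 0.001], [-0.001, 0.001, -1.0]]
force: [-0.4, 0.4, 0.6]
opening: 0.566
grasp_force: 30.0
```

Scaled: -0.403 m is -0.5373, -0.046 m is -0.0613.

Emit:
jog_arm(plan="0 0 -0.0533 0 0 0 0.4;0 0 -0.1067 0 0 0 0.4;0 -0.0267 -0.1467 0 0 0 0.4;-0.0067 -0.08 -0.16 0 0 0 0.4;-0.0133 -0.1333 -0.16 0 0 0 0.4;-0.02 -0.1867 -0.16 0 0 0 0.4;-0.0267 -0.24 -0.16 0 0 0 0.4;-0.0333 -0.2933 -0.16 0 0 0 0.4;-0.04 -0.3467 -0.16 0 0 0 0.4;-0.0467 -0.4 -0.16 0 0 0 0.4;-0.0533 -0.4533 -0.16 0 0 0 0.4;-0.0613 -0.5067 -0.16 0 0 0 0.4;-0.0613 -0.5373 -0.16 0 0 0 0.4;-0.0613 -0.5373 -0.16 0 0 0 0.4;-0.0613 -0.5373 -0.16 0 0 0 0.4")

```text
time_s: 4.2
position: [0.6095, -0.085, 0.1717]
tcp_rot: [[-0.996, 0.09, -0.002], [0.09, 0.996, 0.001], [0.002, 0.001, -1.0]]
force: [-0.4, 1.2, -2.5]
opening: 0.566
grasp_force: 30.0
```

```bash
python3 - <<'E'
from h import *
to([.6106,-.0845,.0575])
E
```

```text
d [-0.0012  0.0005  0.1142] y-axis yaw 84.85 |d| 0.114 t 4.2
```

Scaled: 0.114 m is 0.152, 0.111 m is 0.148.

Emit:
jog_arm(plan="0 0 0.04 0 0 0 0.4;0 0 0.08 0 0 0 0.4;0 0 0.1133 0 0 0 0.4;0 0 0.1333 0 0 0 0.4;0 0 0.1427 0 0 0 0.4;0 0 0.148 0 0 0 0.4;0 0 0.152 0 0 0 0.4;0 0 0.152 0 0 0 0.4;0 0 0.152 0 0 0 0.4")

```text
time_s: 5.1
position: [0.6108, -0.085, 0.0592]
tcp_rot: [[-0.996, 0.088, 0.002], [0.088, 0.996, -0.001], [-0.002, -0.0, -1.0]]
force: [0.0, 0.2, -2.0]
opening: 0.563
grasp_force: 30.0
```

Scaled: 0.002 m is 0.0027, 0.001 m is 0.0013.

Emit:
jog_arm(plan="0 0 0.0013 0 0 0 0.4;0 0 0.0027 0 0 0 0.4;0 0 0.0027 0 0 0 0.4")

```text
time_s: 5.4
position: [0.6105, -0.085, 0.0568]
tcp_rot: [[-0.996, 0.088, 0.001], [0.088, 0.996, -0.0], [-0.001, -0.0, -1.0]]
force: [-0.6, 0.9, -0.4]
opening: 0.568
grasp_force: 30.0
```

Scaled: -0.368 m is -0.4907, 0.063 m is 0.084.

Emit:
jog_arm(plan="0 0 0 0 0 0 0.75;0 0 0 0 0 0 0.75;0 0 0 0 0 0 0.75;0 0 -0.0533 0 0 0 0.75;0 0 -0.1067 0 0 0 0.75;0.04 0 -0.16 0 0 0 1;0.08 -0.0267 -0.1867 0 0 0 1;0.12 -0.0667 -0.1867 0 0 0 1;0.12 -0.1333 -0.1867 0 0 0 1;0.12 -0.2 -0.1867 0 0 0 1;0.12 -0.2667 -0.1867 0 0 0 1;0.12 -0.3333 -0.1867 0 0 0 1;0.12 -0.3867 -0.1867 0 0 0 1;0.12 -0.44 -0.1867 0 0 0 1;0.0867 -0.48 -0.1867 0 0 0 1;0.084 -0.4907 -0.1867 0 0 0 1;0.084 -0.4907 -0.1867 0 0 0 1")

```text
time_s: 7.1
position: [0.5149, -0.4471, 0.1957]
tcp_rot: [[-0.996, 0.089, -0.0], [0.089, 0.996, -0.0], [0.0, -0.0, -1.0]]
force: [-0.3, 1.2, -0.1]
opening: 0.999
grasp_force: 0.0
```

```bash
python3 - <<'E'
from h import *
snap('wrist','w2')
w=load('w2')
for p in [(.5153,-.4461,.068),(.437,-.3241,.022)]:print(proj(w,p).round(0))
to([.5153,-.4461,.052])
E
```

```text
[283. 207.]
[411.  98.]
d [-0.0011 -0.001   0.1436] y-axis yaw 84.92 |d| 0.144 t 7.15
```

View pics/w2.png

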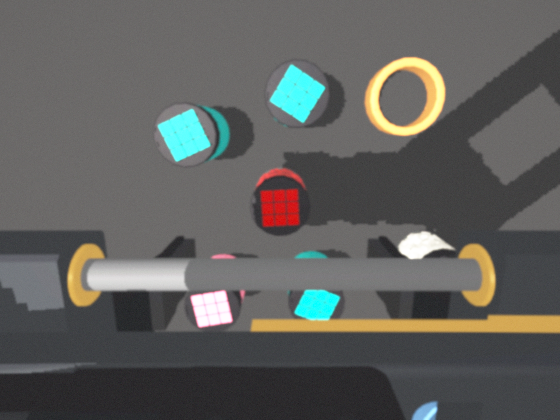

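Wrist view w2: dark red lid at (280,208), where (283,207) was predicted, with pink and turquoise jars clear of both fingers. Ring at (407,97), predicted (411,98).

Scaled: 0.143 m is 0.1907, 0.14 m is 0.1867.

Emit:
jog_arm(plan="0 -0.0007 0.0533 0 0 0 1;0 -0.0007 0.1067 0 0 0 1;0 -0.0007 0.16 0 0 0 1;0 -0.0007 0.1867 0 0 0 1;0 -0.0007 0.1907 0 0 0 1;0 -0.0007 0.1907 0 0 0 1;0 -0.0007 0.1907 0 0 0 0.4;0 -0.0007 0.1907 0 0 0 0.4;0 -0.0007 0.1907 0 0 0 0.4;0 -0.0007 0.1907 0 0 0 0.4;0 -0.0007 0.1907 0 0 0 0.4;0 -0.0007 0.1907 0 0 0 0.4")

```text
time_s: 8.35
position: [0.5152, -0.4469, 0.0537]
tcp_rot: [[-0.996, 0.088, 0.001], [0.088, 0.996, -0.001], [-0.001, -0.001, -1.0]]
force: [-0.3, -0.8, 1.2]
opening: 0.565
grasp_force: 30.0
```

```bash
python3 - <<'E'
from h import *
to([.630,.1225,.1775])
E
```

```text
d [-0.0643  0.5771 -0.1244] y-axis yaw 84.95 |d| 0.594 t 8.35
```

Emit:
jog_arm(plan="0 0 -0.0533 0 0 0 0.4;0 0 -0.1067 0 0 0 0.4;0.0133 0.0267 -0.1467 0 0 0 0.4;0.0267 0.08 -0.1733 0 0 0 0.4;0.0267 0.1333 -0.1733 0 0 0 0.4;0.0267 0.1867 -0.1733 0 0 0 0.4;0.0267 0.24 -0.1733 0 0 0 0.4;0.0267 0.2933 -0.1733 0 0 0 0.4;0.0267 0.3467 -0.1733 0 0 0 0.4;0.0267 0.4 -0.1733 0 0 0 0.4;0.0267 0.4533 -0.1733 0 0 0 0.4;0.0267 0.5067 -0.1733 0 0 0 0.4;0 0.56 -0.1733 0 0 0 0.4;-0.0267 0.6133 -0.1733 0 0 0 0.4;-0.0533 0.6667 -0.1733 0 0 0 0.4;-0.08 0.72 -0.1733 0 0 0 0.4;-0.0853 0.7533 -0.1733 0 0 0 0.4;-0.0853 0.7693 -0.1733 0 0 0 0.4;-0.0853 0.7693 -0.1733 0 0 0 0.4;-0.0853 0.7693 -0.1733 0 0 0 0.4")

```text
time_s: 10.35
position: [0.6286, 0.1218, 0.1828]
tcp_rot: [[-0.996, 0.088, -0.002], [0.088, 0.996, -0.001], [0.002, -0.001, -1.0]]
force: [0.5, 0.4, -1.7]
opening: 0.565
grasp_force: 30.0
```

```bash
python3 - <<'E'
from h import *
to([.630,.1225,.0585])
E
```

```text
d [-0.0016  0.0009  0.1243] y-axis yaw 84.94 |d| 0.124 t 10.35
```

Scaled: 0.125 m is 0.1667, 0.123 m is 0.164.

Emit:
jog_arm(plan="0 0 0.0533 0 0 0 0.4;0 0 0.1067 0 0 0 0.4;0 0 0.14 0 0 0 0.4;0 0 0.1533 0 0 0 0.4;0 0 0.16 0 0 0 0.4;0 0 0.164 0 0 0 0.4;0 0 0.1667 0 0 0 0.4;0 0 0.1667 0 0 0 0.4;0 0 0.1667 0 0 0 0.4")

```text
time_s: 11.25
position: [0.6302, 0.1228, 0.0593]
tcp_rot: [[-0.996, 0.088, 0.002], [0.088, 0.996, -0.0], [-0.002, 0.0, -1.0]]
force: [-0.2, -0.2, -1.7]
opening: 0.562
grasp_force: 30.0
```

Still carrying the jar's weight, so I'll lower it 2 mm more.

Scaled: 0.002 m is 0.0027, 0.001 m is 0.0013.

Emit:
jog_arm(plan="0 0 0.0013 0 0 0 0.4;0 0 0.0027 0 0 0 0.4;0 0 0.0027 0 0 0 0.4")

```text
time_s: 11.55
position: [0.6301, 0.123, 0.0576]
tcp_rot: [[-0.996, 0.088, 0.001], [0.088, 0.996, -0.0], [-0.001, 0.0, -1.0]]
force: [-0.7, 0.3, 4.4]
opening: 0.567
grasp_force: 30.0
```

Scaled: 0.2945 m is 0.3927, -0.14 m is -0.1867.

Emit:
jog_arm(plan="0 0 0 0 0 0 0.75;0 0 0 0 0 0 0.75;0 0 0 0 0 0 0.75;0 0 -0.0533 0 0 0 0.75;0 0 -0.1067 0 0 0 0.75;0.0267 0 -0.16 0 0 0 1;0.0533 0.0533 -0.1867 0 0 0 1;0.08 0.1067 -0.1867 0 0 0 1;0.1067 0.16 -0.1867 0 0 0 1;0.1333 0.2133 -0.1867 0 0 0 1;0.1587 0.2667 -0.1867 0 0 0 1;0.1587 0.32 -0.1867 0 0 0 1;0.1587 0.3733 -0.1867 0 0 0 1;0.1587 0.3927 -0.1867 0 0 0 1;0.1587 0.3927 -0.1867 0 0 0 1;0.1587 0.3927 -0.1867 0 0 0 1")

```text
time_s: 13.15
position: [0.5366, 0.4254, 0.1956]
tcp_rot: [[-0.996, 0.088, -0.001], [0.088, 0.996, -0.002], [0.001, -0.002, -1.0]]
force: [0.2, -0.6, -0.6]
opening: 1.002
grasp_force: 0.0
```

```bash
python3 - <<'E'
from h import *
snap('wrist','w3')
w=load('w3');s=load('side0');t=load('top0')
for c in(w,t,s):print([proj(c,(.5375,.427,z)).round(1) for z in(.098,0)])
to([.5375,.427,.055])
r=lambda i,x,y,w,h,k:cv2.resize(cv2.imread(f'pics/{i}.png')[y:y+h,x:x+w],None,fx=k,fy=k,interpolation=cv2.INTER_CUBIC)
cv2.imwrite('pics/c3.png',np.hstack([r('w3',200,130,150,150,3),r('top0',115,215,45,45,7)[:315],]) if 0 else r('w3',180,110,200,150,3))
E
```

```text
[array([283.8, 217.8]), array([283.2, 192.2])]
[array([131.4, 235.5]), array([140.5, 237. ])]
[array([254.8, 374. ]), array([256.5, 393.5])]
d [-0.0007  0.0024  0.1407] y-axis yaw 84.89 |d| 0.141 t 13.2
```

View pics/c3.png

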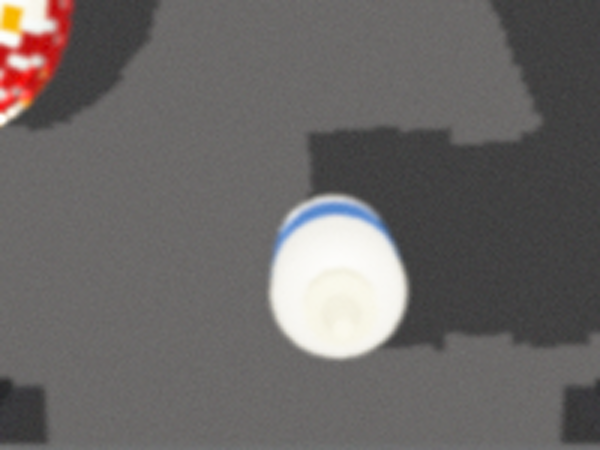

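Wrist crop c3: the glue nozzle is at full-image pixel (293,217), where (284,218) was predicted. The bottle therefore stands about 7 mm further left, at y≈0.433, which agrees with its right edge in the top view.

```bash
python3 - <<'E'
from h import *
w=load('w3');print(atz(w,(293,216.7),.098),atz(w,(291.5,np.nan if 0 else 192),0.0))
t=load('top0');print(atz(t,(143.6,237),0.01))
to([.537,.433,.057])
E
```

```text
[0.53723979 0.43380125 0.098     ] [0.53804616 0.43542435 0.        ]
[0.53692396 0.41344208 0.01      ]
d [0.0003 0.0083 0.1387] y-axis yaw 84.89 |d| 0.139 t 13.2
```

Scaled: 0.138 m is 0.184, 0.136 m is 0.1813.

Emit:
jog_arm(plan="0 0.0113 0.0267 0 0 0 1;0 0.0113 0.0667 0 0 0 1;0 0.0113 0.12 0 0 0 1;0 0.0113 0.16 0 0 0 1;0 0.0113 0.1813 0 0 0 1;0 0.0113 0.184 0 0 0 1;0 0.0113 0.184 0 0 0 0.3;0 0.0113 0.184 0 0 0 0.3;0 0.0113 0.184 0 0 0 0.3;0 0.0113 0.184 0 0 0 0.3;0 0.0113 0.184 0 0 0 0.3;0 0.0113 0.184 0 0 0 0.3;0 0.0113 0.184 0 0 0 0.3")

```text
time_s: 14.5
position: [0.5377, 0.4351, 0.0584]
tcp_rot: [[-0.996, 0.088, 0.0], [0.088, 0.996, 0.0], [-0.0, 0.0, -1.0]]
force: [-0.3, -0.6, 1.0]
opening: 0.445
grasp_force: 0.0
```

```bash
python3 - <<'E'
from h import *
to([.530+.09*.996,.026-.09*.088,.19])
E
```

```text
d [-0.1183 -0.4082 -0.1316] y-axis yaw 84.95 |d| 0.445 t 14.5
```

Scaled: -0.06 m is -0.08, -0.03 m is -0.04.

Emit:
jog_arm(plan="0 0 0 0 0 0 0.3;0 0 0 0 0 0 0.3;0 0 0 0 0 0 0.3;0 0 -0.04 0 0 0 0.3;0 0 -0.08 0 0 0 0.3")

```text
time_s: 15.0
position: [0.5366, 0.4344, 0.1171]
tcp_rot: [[-0.996, 0.088, -0.004], [0.088, 0.996, -0.002], [0.003, -0.002, -1.0]]
force: [0.6, 1.1, -0.4]
opening: 0.425
grasp_force: 30.0
```

```bash
python3 - <<'E'
from h import *
to([.530+.09*.996,.026-.09*.088,.19])
E
```

```text
d [-0.1191 -0.4076 -0.0723] y-axis yaw 84.94 |d| 0.431 t 15.0
```

Scaled: -0.408 m is -0.544, -0.4 m is -0.5333.

Emit:
jog_arm(plan="0 0 -0.0533 0 0 0 0.3;-0.0133 -0.0533 -0.0933 0 0 0 0.3;-0.0267 -0.1067 -0.096 0 0 0 0.3;-0.04 -0.16 -0.096 0 0 0 0.3;-0.06 -0.2133 -0.096 0 0 0 0.3;-0.08 -0.2667 -0.096 0 0 0 0.3;-0.1 -0.32 -0.096 0 0 0 0.3;-0.12 -0.3733 -0.096 0 0 0 0.3;-0.14 -0.4267 -0.096 0 0 0 0.3;-0.1573 -0.48 -0.096 0 0 0 0.3;-0.1573 -0.5333 -0.096 0 0 0 0.3;-0.1573 -0.544 -0.096 0 0 0 0.3;-0.1573 -0.544 -0.096 0 0 0 0.3;-0.1573 -0.544 -0.096 0 0 0 0.3")

```text
time_s: 16.4
position: [0.619, 0.0191, 0.19]
tcp_rot: [[-0.996, 0.088, -0.001], [0.088, 0.996, 0.001], [0.001, 0.001, -1.0]]
force: [0.4, 0.2, -0.3]
opening: 0.43
grasp_force: 30.0
```

```bash
python3 - <<'E'
from h import *
to([.530+.09*.996,.026-.09*.088,.064])
E
```

```text
d [-0.0008 -0.0011  0.126 ] y-axis yaw 84.95 |d| 0.126 t 16.4
```

Emit:
jog_arm(plan="0 -0.0013 0.0533 0 0 0 0.3;0 -0.0013 0.1067 0 0 0 0.3;0 -0.0013 0.14 0 0 0 0.3;0 -0.0013 0.1533 0 0 0 0.3;0 -0.0013 0.1613 0 0 0 0.3;0 -0.0013 0.1653 0 0 0 0.3;0 -0.0013 0.1673 0 0 0 0.3;0 -0.0013 0.1687 0 0 0 0.3;0 -0.0013 0.1687 0 0 0 0.3")

```text
time_s: 17.3
position: [0.6198, 0.0172, 0.0647]
tcp_rot: [[-0.996, 0.088, 0.002], [0.088, 0.996, -0.0], [-0.002, -0.0, -1.0]]
force: [0.1, 0.1, -0.2]
opening: 0.426
grasp_force: 30.0
```

Scaled: 0.002 m is 0.0027, 0.001 m is 0.0013.

Emit:
jog_arm(plan="0 0 0.0013 0 0 0 0.3;0 0 0.0027 0 0 0 0.3;0 0 0.0027 0 0 0 0.3")

```text
time_s: 17.6
position: [0.6196, 0.0171, 0.0623]
tcp_rot: [[-0.996, 0.088, 0.001], [0.088, 0.996, -0.0], [-0.001, -0.0, -1.0]]
force: [0.1, 1.0, 2.6]
opening: 0.426
grasp_force: 30.0
```

Scaled: -0.356 m is -0.4747, 0.152 m is 0.2027.

Emit:
jog_arm(plan="0 0 0 0 0 0 0.75;0 0 0 0 0 0 0.75;0 0 0 0 0 0 0.75;0 0 -0.0533 0 0 0 0.75;0 0 -0.1067 0 0 0 0.75;0 0 -0.16 0 0 0 1;0.04 -0.0533 -0.16 0 0 0 1;0.08 -0.1067 -0.16 0 0 0 1;0.12 -0.16 -0.16 0 0 0 1;0.16 -0.2133 -0.16 0 0 0 1;0.2027 -0.2667 -0.16 0 0 0 1;0.2027 -0.32 -0.16 0 0 0 1;0.2027 -0.3733 -0.16 0 0 0 1;0.2027 -0.4267 -0.16 0 0 0 1;0.2027 -0.4667 -0.16 0 0 0 1;0.2027 -0.4747 -0.16 0 0 0 1;0.2027 -0.4747 -0.16 0 0 0 1;0.2027 -0.4747 -0.16 0 0 0 1")

```text
time_s: 19.4
position: [0.436, -0.3223, 0.1814]
tcp_rot: [[-0.996, 0.088, -0.001], [0.088, 0.996, 0.002], [0.001, 0.002, -1.0]]
force: [0.6, -0.3, 0.0]
opening: 1.006
grasp_force: 0.0
```

```bash
python3 - <<'E'
from h import *
snap('wrist','w4');snap('top','t4')
w=load('w4');print(proj(w,(.437,-.3241,.022)))
to([.437,-.3241,.021])
r=lambda i,x,y,w,h,k:cv2.resize(cv2.imread(f'pics/{i}.png')[y:y+h,x:x+w],None,fx=k,fy=k,interpolation=cv2.INTER_CUBIC)
cv2.imwrite('pics/c4.png',np.hstack([r('w4',200,120,160,150,2.5)[:366],r('t4',190,180,130,122,3)]))
E
```

```text
[279.06805428 200.16674524]
d [-0.001  -0.0022  0.1606] y-axis yaw 85.04 |d| 0.161 t 19.5
```

View pics/c4.png

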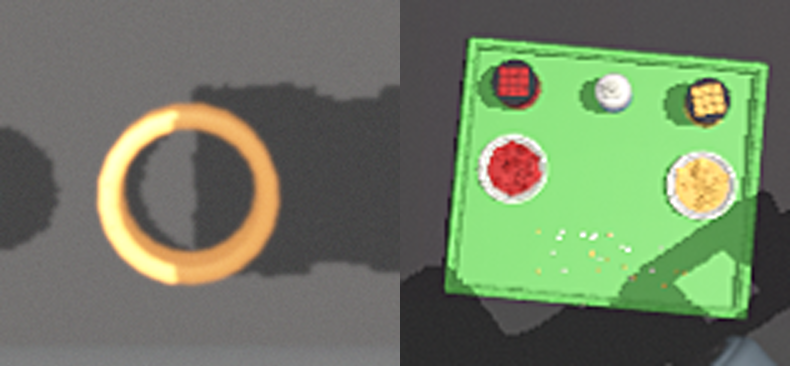

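Crop c4: ring centre in the wrist picture is at about (275,196). In the top view, the jars and glue stand upright directly behind their dishes.

Scaled: 0.158 m is 0.2107, 0.157 m is 0.2093.

Emit:
jog_arm(plan="0.0007 -0.004 0.0533 0 0 0 1;0.0007 -0.004 0.1067 0 0 0 1;0.0007 -0.004 0.16 0 0 0 1;0.0007 -0.004 0.1933 0 0 0 1;0.0007 -0.004 0.2093 0 0 0 1;0.0007 -0.004 0.2107 0 0 0 1;0.0007 -0.004 0.2107 0 0 0 0.6;0.0007 -0.004 0.2107 0 0 0 0.6;0.0007 -0.004 0.2107 0 0 0 0.6;0.0007 -0.004 0.2107 0 0 0 0.6;0.0007 -0.004 0.2107 0 0 0 0.6")

```text
time_s: 20.6
position: [0.4363, -0.3275, 0.025]
tcp_rot: [[-0.996, 0.088, 0.002], [0.088, 0.996, -0.002], [-0.002, -0.002, -1.0]]
force: [1.0, 1.5, 6.6]
opening: 0.765
grasp_force: 30.0
```

```bash
python3 - <<'E'
from h import *
to([.530,.026,.14])
E
```

```text
d [-0.0623  0.3602 -0.1154] y-axis yaw 84.94 |d| 0.383 t 20.6
```

Scaled: 0.36 m is 0.48, 0.34 m is 0.4533.

Emit:
jog_arm(plan="0 0 -0.04 0 0 0 0.6;0 0 -0.0933 0 0 0 0.6;0 0.0267 -0.1333 0 0 0 0.6;-0.0133 0.08 -0.1533 0 0 0 0.6;-0.0267 0.1333 -0.1533 0 0 0 0.6;-0.04 0.1867 -0.1533 0 0 0 0.6;-0.0533 0.24 -0.1533 0 0 0 0.6;-0.0667 0.2933 -0.1533 0 0 0 0.6;-0.0827 0.3467 -0.1533 0 0 0 0.6;-0.0827 0.4 -0.1533 0 0 0 0.6;-0.0827 0.4533 -0.1533 0 0 0 0.6;-0.0827 0.48 -0.1533 0 0 0 0.6;-0.0827 0.48 -0.1533 0 0 0 0.6;-0.0827 0.48 -0.1533 0 0 0 0.6")

```text
time_s: 22.0
position: [0.5291, 0.0263, 0.1389]
tcp_rot: [[-0.996, 0.087, 0.0], [0.087, 0.996, -0.001], [-0.0, -0.001, -1.0]]
force: [0.2, 0.0, -0.7]
opening: 0.758
grasp_force: 30.0
```

```bash
python3 - <<'E'
from h import *
to([.530,.026,.030])
E
```

```text
d [-9.000e-04 -1.000e-04  1.089e-01] y-axis yaw 85.03 |d| 0.109 t 22.0
```

Scaled: 0.109 m is 0.1453, 0.107 m is 0.1427.

Emit:
jog_arm(plan="0 0 0.0533 0 0 0 0.6;0 0 0.1067 0 0 0 0.6;0 0 0.1307 0 0 0 0.6;0 0 0.1387 0 0 0 0.6;0 0 0.1427 0 0 0 0.6;0 0 0.1453 0 0 0 0.6;0 0 0.1453 0 0 0 0.6;0 0 0.1453 0 0 0 0.6")

```text
time_s: 22.8
position: [0.5299, 0.026, 0.0307]
tcp_rot: [[-0.996, 0.088, 0.002], [0.088, 0.996, -0.0], [-0.002, -0.0, -1.0]]
force: [-0.3, 0.1, -0.8]
opening: 0.759
grasp_force: 30.0
```

Scaled: 0.002 m is 0.0027, 0.001 m is 0.0013.

Emit:
jog_arm(plan="0 0 0.0013 0 0 0 0.6;0 0 0.0027 0 0 0 0.6;0 0 0.0027 0 0 0 0.6;0 0 0.0027 0 0 0 0.6")

```text
time_s: 23.2
position: [0.5297, 0.0263, 0.029]
tcp_rot: [[-0.996, 0.088, 0.002], [0.088, 0.996, -0.0], [-0.002, -0.0, -1.0]]
force: [-1.0, -0.4, 7.8]
opening: 0.759
grasp_force: 30.0
```

Scaled: -0.155 m is -0.2067, -0.12 m is -0.16.

Emit:
jog_arm(plan="0 0 0 0 0 0 1;0 0 0 0 0 0 1;0 0 0 0 0 0 1;0 0 0 0 0 0 1;0 0 -0.0533 0 0 0 1;0 0 -0.1067 0 0 0 1;0 0 -0.16 0 0 0 1;0 0 -0.2067 0 0 0 1;0 0 -0.2067 0 0 0 1;0 0 -0.2067 0 0 0 1")

```text
time_s: 24.2
position: [0.5293, 0.0262, 0.1834]
tcp_rot: [[-0.996, 0.088, 0.002], [0.088, 0.996, -0.0], [-0.002, -0.0, -1.0]]
force: [0.3, 1.0, -0.5]
opening: 1.002
grasp_force: 0.0
```

```bash
python3 - <<'E'
from h import *
snap('wrist','w5')
w=load('w5');print(proj(w,(.53,.026,.026)))
to([.446,.324,.24])
cv2.imwrite('pics/c5.png',cv2.resize(cv2.imread('pics/w5.png')[120:270,180:380],None,fx=4,fy=4,interpolation=cv2.INTER_CUBIC))
E
```

```text
[281.08536382 199.71595669]
d [ 0.1084  0.2892 -0.0576] y-axis yaw 84.95 |d| 0.314 t 24.25
```

View pics/c5.png

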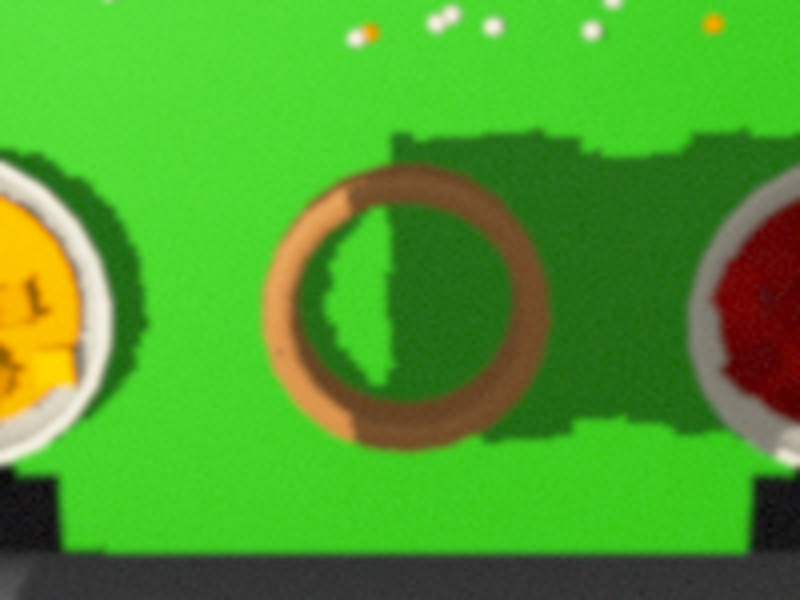

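Crop c5: ring outer circle centred at full pixel (281.5,196.5), against (281,199.7) predicted. It lies flat between the dishes, perhaps 2–3 mm towards the robot. I'll view the globe's rim from the same relative height, so any camera bias cancels.

Scaled: 0.289 m is 0.3853, 0.28 m is 0.3733.

Emit:
jog_arm(plan="0.0133 0 -0.04 0 0 0 1;0.04 0.0533 -0.0907 0 0 0 1;0.06 0.1067 -0.0907 0 0 0 1;0.08 0.16 -0.0907 0 0 0 1;0.1 0.2133 -0.0907 0 0 0 1;0.12 0.2667 -0.0907 0 0 0 1;0.14 0.32 -0.0907 0 0 0 1;0.144 0.3733 -0.0907 0 0 0 1;0.144 0.3853 -0.0907 0 0 0 1;0.144 0.3853 -0.0907 0 0 0 1;0.144 0.3853 -0.0907 0 0 0 1")

```text
time_s: 25.35
position: [0.4464, 0.3225, 0.2493]
tcp_rot: [[-0.996, 0.088, -0.003], [0.088, 0.996, -0.002], [0.003, -0.002, -1.0]]
force: [0.4, -0.6, 0.1]
opening: 1.002
grasp_force: 0.0
```

```bash
python3 - <<'E'
from h import *
snap('wrist','w6')
w=load('w6');print(proj(w,(.446,.324,.094)))
to([.446,.324,.092])
cv2.imwrite('pics/c6.png',cv2.resize(cv2.imread('pics/w6.png')[120:270,180:380],None,fx=4,fy=4,interpolation=cv2.INTER_CUBIC))
E
```

```text
[283.31223728 199.58686136]
d [0.0004 0.0021 0.1576] y-axis yaw 84.89 |d| 0.158 t 25.4
```

View pics/c6.png

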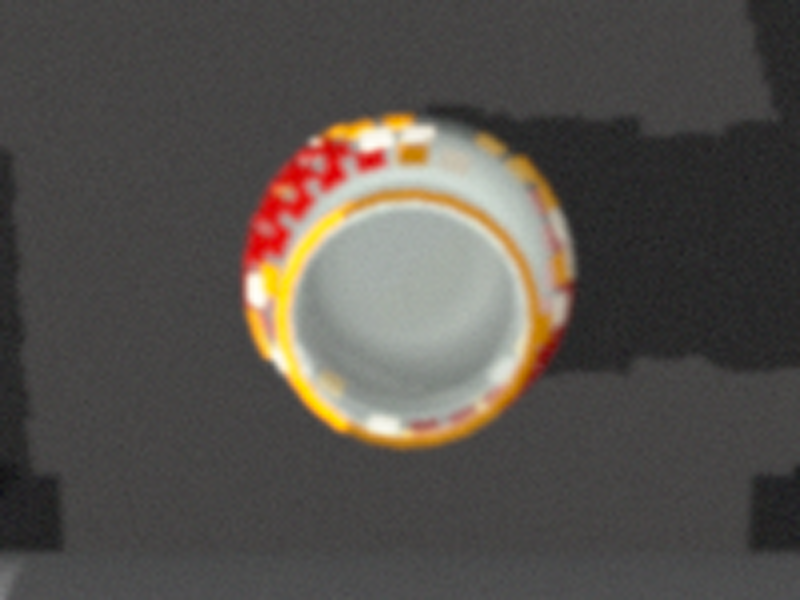

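```bash
python3 - <<'E'
from h import *
print(atz(load('w5'),(281.2,196.4),.026),atz(load('w6'),(282.6,199.3),.094))
to([.446,.3235,.0935])
E
```

```text
[0.52694809 0.02637413 0.026     ] [0.44568035 0.32338398 0.094     ]
d [0.0004 0.0016 0.1561] y-axis yaw 84.89 |d| 0.156 t 25.4
```

Units first: shifts go in shares of 75 cm and turns go in shares of 120 degrees. So 0.156 m is 0.208, 0.154 m is 0.2053.

Emit:
jog_arm(plan="0.0005 0.002 0.0533 0 0 0 1;0.0005 0.002 0.1067 0 0 0 1;0.0005 0.002 0.16 0 0 0 1;0.0005 0.002 0.1933 0 0 0 1;0.0005 0.002 0.2053 0 0 0 1;0.0005 0.002 0.208 0 0 0 1;0.0005 0.002 0.208 0 0 0 1;0.0005 0.002 0.208 0 0 0 0.5;0.0005 0.002 0.208 0 0 0 0.5;0.0005 0.002 0.208 0 0 0 0.5;0.0005 0.002 0.208 0 0 0 0.5;0.0005 0.002 0.208 0 0 0 0.5;0.0005 0.002 0.208 0 0 0 0.5;0.0005 0.002 0.208 0 0 0 0.5")

```text
time_s: 26.8
position: [0.447, 0.3252, 0.0952]
tcp_rot: [[-0.996, 0.088, 0.001], [0.088, 0.996, -0.0], [-0.001, 0.0, -1.0]]
force: [-0.5, -1.8, 4.6]
opening: 0.665
grasp_force: 30.0
```

```bash
python3 - <<'E'
from h import *
to([.5285,.0263,.24])
E
```

```text
d [-0.1075 -0.2905 -0.1448] y-axis yaw 84.96 |d| 0.342 t 26.8
```

Scaled: -0.2905 m is -0.3873, -0.283 m is -0.3773.

Emit:
jog_arm(plan="0 0 -0.0133 0 0 0 0.5;0 0 -0.04 0 0 0 0.5;0 0 -0.08 0 0 0 0.5;0 0 -0.12 0 0 0 0.5;0 -0.0133 -0.1467 0 0 0 0.5;-0.0133 -0.04 -0.16 0 0 0 0.5;-0.0267 -0.08 -0.16 0 0 0 0.5;-0.04 -0.12 -0.16 0 0 0 0.5;-0.0533 -0.16 -0.16 0 0 0 0.5;-0.0667 -0.2 -0.16 0 0 0 0.5;-0.08 -0.24 -0.16 0 0 0 0.5;-0.0933 -0.28 -0.16 0 0 0 0.5;-0.1133 -0.32 -0.16 0 0 0 0.5;-0.1333 -0.3533 -0.16 0 0 0 0.5;-0.144 -0.3773 -0.16 0 0 0 0.5;-0.1447 -0.3873 -0.16 0 0 0 0.5;-0.1447 -0.3873 -0.16 0 0 0 0.5;-0.1447 -0.3873 -0.16 0 0 0 0.5")

```text
time_s: 28.6
position: [0.5283, 0.0271, 0.2146]
tcp_rot: [[-0.996, 0.088, -0.001], [0.088, 0.996, 0.001], [0.001, 0.001, -1.0]]
force: [0.0, 0.7, -1.3]
opening: 0.665
grasp_force: 30.0
```

```bash
python3 - <<'E'
from h import *
to([.5297,.0263,.135])
snap('top','t7');snap('side','s7')
r=lambda i,x,y,w,h,k:cv2.resize(cv2.imread(f'pics/{i}.png')[y:y+h,x:x+w],None,fx=k,fy=k,interpolation=cv2.INTER_CUBIC)
cv2.imwrite('pics/c7.png',r('s7',230,170,160,130,4.5))
E
```

```text
d [-0.0016 -0.0008  0.0796] y-axis yaw 84.96 |d| 0.08 t 28.6
```

View pics/c7.png

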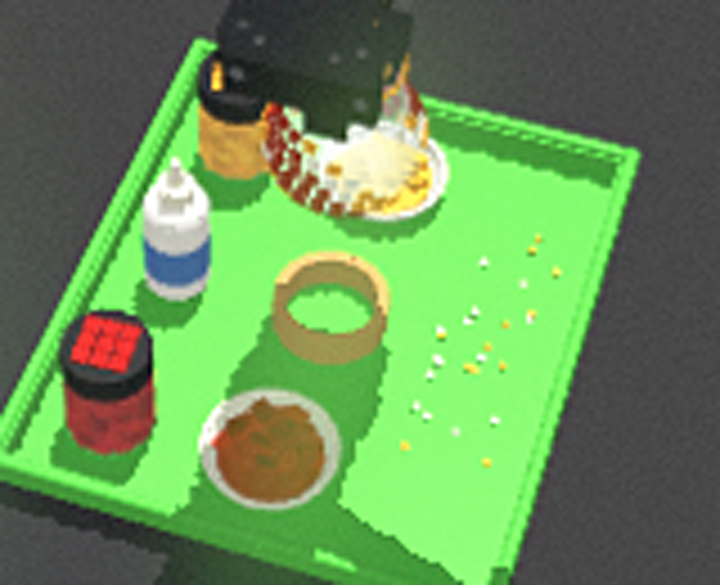

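Side crop c7: the ring lies flat with its top centre at about full pixel (303.1,234.8), the bottle and jars stand upright, and the globe hangs above.

```bash
python3 - <<'E'
from h import *
s=load('s7')
for p in [(303,234),(303,236)]:print(atz(s,p,.026))
E
```

```text
[0.53064159 0.02282703 0.026     ]
[0.52927569 0.02907917 0.026     ]
```

Scaled: 0.1 m is 0.1333, 0.099 m is 0.132.

Emit:
jog_arm(plan="-0.0013 0 0.0267 0 0 0 0.5;-0.0013 -0.0004 0.0533 0 0 0 0.5;-0.0013 -0.0004 0.08 0 0 0 0.5;-0.0013 -0.0004 0.1 0 0 0 0.5;-0.0013 -0.0004 0.1133 0 0 0 0.5;-0.0013 -0.0004 0.1227 0 0 0 0.5;-0.0013 -0.0004 0.128 0 0 0 0.5;-0.0013 -0.0004 0.132 0 0 0 0.5;-0.0013 -0.0004 0.1333 0 0 0 0.5;-0.0013 -0.0004 0.1333 0 0 0 0.5")

```text
time_s: 29.7
position: [0.5305, 0.0258, 0.115]
tcp_rot: [[-0.996, 0.088, 0.001], [0.088, 0.996, -0.0], [-0.001, -0.0, -1.0]]
force: [-0.1, -0.6, -1.7]
opening: 0.665
grasp_force: 30.0
```

Scaled: 0.003 m is 0.004, 0.002 m is 0.0027.

Emit:
jog_arm(plan="0 0 0.0013 0 0 0 0.5;0 0 0.0027 0 0 0 0.5;0 0 0.004 0 0 0 0.5;0 0 0.004 0 0 0 0.5")

```text
time_s: 30.1
position: [0.5302, 0.0258, 0.1117]
tcp_rot: [[-0.996, 0.088, -0.0], [0.088, 0.996, 0.0], [0.0, -0.0, -1.0]]
force: [0.2, -0.5, -1.7]
opening: 0.665
grasp_force: 30.0
```

Emit:
jog_arm(plan="0 0 0.0007 0 0 0 0.5;0 0 0.0013 0 0 0 0.5;0 0 0.0013 0 0 0 0.5")

```text
time_s: 30.4
position: [0.5307, 0.0257, 0.1115]
tcp_rot: [[-0.996, 0.088, 0.001], [0.088, 0.996, -0.0], [-0.001, -0.0, -1.0]]
force: [-1.9, 0.0, 5.3]
opening: 0.668
grasp_force: 30.0
```

Contact came at TCP z 0.1115, and the expected seated height is 0.1112. Releasing.

Scaled: -0.15 m is -0.2, -0.13 m is -0.1733.

Emit:
jog_arm(plan="0 0 -0.0007 0 0 0 0.7;0 0 -0.0007 0 0 0 0.8;0 0 -0.0007 0 0 0 0.9;0 0 -0.0007 0 0 0 1;0 0 -0.0007 0 0 0 1;0 0 -0.0267 0 0 0 1;0 0 -0.0667 0 0 0 1;0 0 -0.12 0 0 0 1;0 0 -0.1733 0 0 0 1;0.0533 0 -0.2 0 0 0 1;0.1067 0 -0.2 0 0 0 1;0.1067 0 -0.2 0 0 0 1")

```text
time_s: 31.6
position: [0.4438, 0.0343, 0.2605]
tcp_rot: [[-0.996, 0.088, -0.007], [0.088, 0.996, 0.001], [0.007, 0.001, -1.0]]
force: [0.1, -0.0, 0.2]
opening: 1.0
grasp_force: 0.0
```

```bash
python3 - <<'E'
from h import *
snap('wrist','w8');snap('side','s8');snap('top','t8')
r=lambda i,x,y,w,h,k:cv2.resize(cv2.imread(f'pics/{i}.png')[y:y+h,x:x+w],None,fx=k,fy=k,interpolation=cv2.INTER_CUBIC)
cv2.imwrite('pics/c8.png',np.hstack([r('s8',225,165,150,150,2.66)[:399,:400],r('w8',140,120,280,279,1.43)[:399,:400]]))
E
```

```text
(no output)
```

View pics/c8.png

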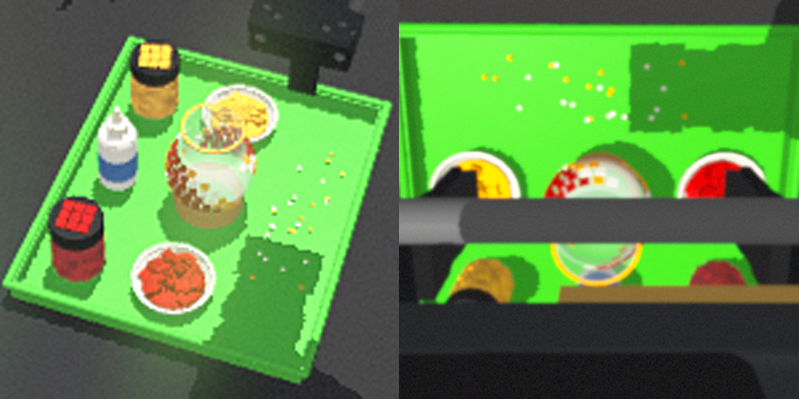

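Crop c8: the globe stands upright in the ring with its rim centre at side pixel (304.5,212.5). Everything is in place and released. One numeric check, then I hand in.

```bash
python3 - <<'E'
from h import *
s=load('s8');print(proj(s,(.5295,.026,.110)),proj(s,(.6105,-.085,.072)),proj(s,(.630,.123,.072)))
print(atz(s,(304.3,212.3),.110))
print(bot.hand_in())
E
```

```text
[304.56013407 213.20423319] [282.65018022 185.79345906] [253.22278335 246.17234026]
[0.53070551 0.02336351 0.11      ]
the job is handed in; nothing more can be done
None
```

The job is handed in at about 32 s: the globe is seated upright in the ring at the tray's middle, and the red jar, gold jar and glue stand upright behind the red dish, gold dish and globe; the last check of the globe's rim in the side view was within about 1 px of where it should be, and no verdict was returned.

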